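Hang the model roof and hold it up at the extractor with the cam lever

ROBOT

A 7-joint arm with a two-finger parallel gripper is mounted at the origin on the work surface. World frame = base frame: x ahead of the robot, y to its left, z up, the work surface at z = 0. Lengths are in mm, angles in degrees, forces in N, time in s.
With the tool pointing down it reaches from about 400 to 850 mm from the base axis. Payload 4.4 kg.
Tool frame: the origin (TCP) lies on the mounting face of the last link; the fingertips stand 199 mm ahead of it and the grasp point (between the pads) lies 180 mm ahead of it (ctrl.grip_point_offset is the distance from the TCP to the grasp point, in mm); z points along the fingers, y is the line along which they close (so a half turn about z gives the same grasp; the last joint's range is limited). The gripper opens to 94 mm and grips with 3 to 60 N. Pads are 16 mm wide; open, the fingers measure 119 mm over their backs; the gripper's body (75 mm by 177 mm) begins 78 mm behind the grasp point.
Start: joints at [67.105, 36.005, 2.206, 86.941, -1.547, 57.084, -1.146], TCP at [212.984, -614.128, 404.678] pointing down, gripper open.
Joint ranges: [-175.42, 175.42], [-21.48, 121.26], [-71.46, 75.88], [10.55, 141.38], [-63.04, 243.04], [13.31, 113.54], [-168.57, 168.57]. Speed limits (degrees/s): [147.25, 147.25, 180, 180, 180, 180, 180].

INTERFACE

Orientations are given as [roll, pitch, yaw] about the fixed x, y, z axes, in that order (R = Rz(yaw) Ry(pitch) Rx(roll)).
In Python, from plant import ctrl gives the robot as it stands.
- The arm moves only by the tool jog_arm, never from a script. Its argument "steps" is a list that holds one entry, the list of rows, each a list of 5 numbers: the opening, from -1 (shut) to 1 (fully open), then the shift along the tool's x, y, z in mm, then the turn about the tool's z in rad. A call has 1 to 8 rows; each row shifts and turns the commanded pose from where the row before left it, along the tool's axes as they then stand; what a row does not reach is not made up. A row lasts 1/12 s, in which the tool goes at most 41.7 mm and 7.16 degrees, less where a joint would pass 70% of its speed; a pose out of reach is approached as far as the arm can. A call with a gripper value outside its range is refused whole. The fingers move at their own pace and stop on an object; "force" is the grip in N (left out, the last holds). Time passes only in rows, so rows that do not move let the fingers close. It gives the time, the measured TCP pose, the force, the opening and the grip force at its end, in the units of the state.
- ctrl.get_obs(): the state, without advancing time (a new reading comes with each control period).
- ctrl.capture(name): name is "side" or "top"; returns the picture (480x640x3 uint8, red, green, blue); there is no depth.
- ctrl.camera_params(name): a dict with "fx", "fy", "cx", "cy" (pixels), "rvec" (rotation vector, rad) and "tvec" (3), from world to camera coordinates, as OpenCV has them. Camera axes: x right, y down, z forward; pixel columns grow to the right and rows downward; lengths in mm; the calibration is good to about 2 mm. A picture is of the moment at which its call begins. camera_params takes no time and is no camera call.
- ctrl.job_done(): hands the job in; it is judged then, once.
The state is a dict: "time": time; "joint_pos": joint angles; "joint_vel": joint speeds; "joint_torque": joint torques, N m; "eef_pos": TCP position; "orientation": TCP orientation; "ft_force": force on the tool from outside, world axes, zero at the start; "wrist_torque": the same for the moment, N m; "grip_width": finger opening in mm; "gripper_force": force on a finger pad.
Only numpy, scipy, OpenCV 4.12 (cv2) and the standard library are available. Lean on these libraries where they do the work, as an engineer would, in place of code of your own. Each camera call takes 0.05 s, during which the arm holds its last target. There are 200 camera calls.

TASK

Hang the white model roof astride the lift stand's horizontal bar, its ridge along the bar and its whole length on the bar, and let go of it. Then turn the stand's cam lever up until it stands straight up, which is the cam's highest lift, and finish while holding the lever there with the fingers, because it springs back (and the bar sinks again beyond the top too). Do not push the other things on the table about.

Things in the scene. Friction and masses are not known exactly. Their poses are not given: they have to be found in the camera images.
- roof: Loose white gable-roof model, about 70 g: two 4 mm slabs, 85 mm down the slope, 100 mm along the ridge, pitched 50 degrees, open below; 115 mm wide, standing on its eaves left or right of the stand. Origin at eaves level under the ridge's middle; z up, y along the ridge (half a turn looks the same). Inside of the ridge 65 mm above the origin.
- lantern (a point): Centre of the solid upright block (lantern) on the middle of the roof's ridge: 18 mm wide (roof's x), 50 mm long (along the ridge), from 65 to 103 mm above the roof's origin; this point is 84 mm above it. Pinch it across its width from above.
- lift_stand: Fixed stand on an aluminium plate 130 x 360 x 12 mm; origin on the table under its two guide rods (top bridge 224 mm high); x points away from the robot, y to the left along the bar. Bar on the rods' +y side, cam and lever on the -y side. A black extraction nozzle (100 mm wide, top 145 mm high) stands 135 to 185 mm behind the bar.
- bar_mid (a point): The stand's horizontal round steel bar, 16 mm in diameter, free at its left end. Origin on the bar's centre line, at the middle of its free 220 mm; y along the bar, z up. It is 140 mm above the table at lever 0 and rises with the cam by up to 24 mm. With the roof hung on it, the roof's origin is 53 mm below this origin.
- knob (a point): The lever's steel arm (rod 11 mm thick) and round black knob, 30 mm in diameter; origin at the knob's centre. The knob turns at 140 mm radius in the stand's x-z plane, about point cam_axis. It can be pinched along the stand's y from above, tool kept pointing down, and carried along its arc.
- cam_axis (a point): Point on the lever's turning axis (along the stand's y) in the knob's plane: 80 mm above the table, 68 mm to the right (-y) of the stand's origin.
- cam_lever (a joint): Angle of the cam lever (rad). 0: the lever points to the robot (stand's -x), 4 degrees above level; it grows as the knob comes up and over away from the robot; 1.5: straight up, the cam's highest lift; stop at 2.1. Starts between 0 and 0.3. A spring pulls it back; holding it at the top takes about 2 to 4 N at the knob.
- lift_bar (a joint): Rise of the bar (m) above its place at lever 0: 0.026*(cos(angle-1.5)-cos(1.5)), highest 0.024 at lever 1.5.
- block_model: Bystander: loose white flat-topped model block, 60 x 60 x 85 mm, origin under its centre.
- sanding_block: Bystander: cork block 35 x 70 x 26 mm, origin under its centre.
- paint_jar: Bystander: jar, 56 mm across, 65 mm high, origin under its centre.
- spray_can: Bystander: can, 64 mm across, 170 mm high, origin under its centre.
- glue_bottle: Bystander: bottle, 44 mm across, 120 mm high, origin under its centre.
- brush: Bystander: brush 140 mm long lying on the table between robot and stand, along its own x.
Mind the look-alikes: they are no part of the job. What is shaped like the roof but blue is not meant.

How it is judged (in metres and radians):
On the way, in this order (a step that is already met when the one before it is completed fails the run):
1. the roof hangs astride the bar, released (contact force between roof and lift_bar above 0.15 N and contact force between roof and the arm below 0.05 N and contact force between roof and the fingers below 0.05 N and z of roof in the frame of bar_mid between -0.064 and -0.042 m and x of roof in the frame of bar_mid between -0.018 and 0.018 m and y of roof in the frame of bar_mid between -0.06 and 0.06 m and angle between the y axis of roof and the y axis of bar_mid, either way round below 0.25 rad and angle between roof's own z axis and vertical below 0.3 rad and linear speed of roof below 0.03 m/s), for 0.2 s.
2. the fingers have the cam lever straight up, at its highest lift (value of joint cam_lever between 1.35 and 1.65 rad and velocity of joint cam_lever between -0.1 and 0.1 rad/s and contact force between cam_lever and the fingers above 0.5 N), for 0.2 s.
At the end, for the whole second after the job is handed in: Fingers hold the lever (over 0.5 N), still, within 0.15 rad of straight up (1.35 to 1.65); roof at rest on the bar, untouched by the robot, tilted under 0.3 rad, ridge within 0.25 rad of the bar, within 18 mm across it and 60 mm of the middle of its free length (all of step 1 and all of step 2); the arm keeps its last pose, push and grip.
It fails at once if a bystander is pushed more than 40 mm from its place (distance of any of block_model, sanding_block, paint_jar, spray_can, glue_bottle, brush from where it was at the start of the episode above 0.04 m).
It also fails if it takes over 66 s, if anything falls off the work surface, if the arm or the gripper's body presses on something with over 40 N, if the wrist force passes 120 N, or if a joint passes its speed limit or range.

## Working session

There is one attempt and no reset: what is moved stays moved. The work goes in short steps, Python scripts to look and compute and a tool call to move; the robot and the scene stay as the last step left them, time stands still between calls to the robot, and variables do not carry over. Pictures are saved under pics/ and viewed, at most 10 in all, crops included, and the job is handed in when it is done.

Besides the shell and the picture viewer there is one more tool, called by a JSON object that holds its "method" and its "body". jog_arm: Moves the arm, as the interface text tells. Its arguments: {"type":"object","properties":{"steps":{"type":"array"},"force":{"type":"number"}},"required":["steps"]}

```bash
ls; mkdir -p pics
python3 - <<'E'
from plant import ctrl
import cv2,numpy as np
o=ctrl.get_obs();print(o)
for n in("side","top"):
    cv2.imwrite(f"pics/{n}0.png",ctrl.capture(n)[:,:,::-1])
    p=ctrl.camera_params(n);print(n,p)
    R=cv2.Rodrigues(np.array(p["rvec"],float))[0];print(-R.T@np.array(p["tvec"]).ravel())
E
```

```text
pics
{'time': 0.0, 'joint_pos': array([67.10612077, 36.05593502,  2.20160853, 86.99619234, -1.54589219,
       57.08213174, -1.14599875]), 'joint_vel': array([-0.06739606,  0.02084923, -0.01069017, -0.03601376,  0.06005313,
        0.04739145,  0.05445153]), 'joint_torque': array([ 3.41317918e-04, -5.49723566e+01,  1.14319213e+00, -1.86629623e+01,
       -5.23376651e-02,  2.35934474e-02,  1.45004933e-04]), 'eef_pos': array([ 212.88645684, -613.83687555,  403.78611934]), 'orientation': array([-1.79895405e+02,  1.57776658e-03,  1.91250991e+01]), 'ft_force': array([-0.07019369,  0.47254021,  0.28907743]), 'wrist_torque': array([-0.00314414, -0.03587497, -0.00883801]), 'gripper_force': 0.0, 'grip_width': 94.17992928016598}
side {'fx': 589.8102804360051, 'fy': 589.8102804360051, 'cx': 324.15744782371553, 'cy': 242.24509443829993, 'rvec': array([ 1.01297104, -2.24309225,  1.25020542]), 'tvec': array([ 364.1452217 ,  289.65566856, 1044.93525122])}
[-289.38486981  769.68267213  795.13320231]
top {'fx': 519.9139818712308, 'fy': 519.9139818712308, 'cx': 319.02586059256333, 'cy': 243.66720621916627, 'rvec': array([ 2.14685498, -2.13479271,  0.17093281]), 'tvec': array([  40.3629479 ,  538.49907034, 1479.24456956])}
[ 300.47391866   46.42287114 1545.10040261]
```

View pics/side0.png

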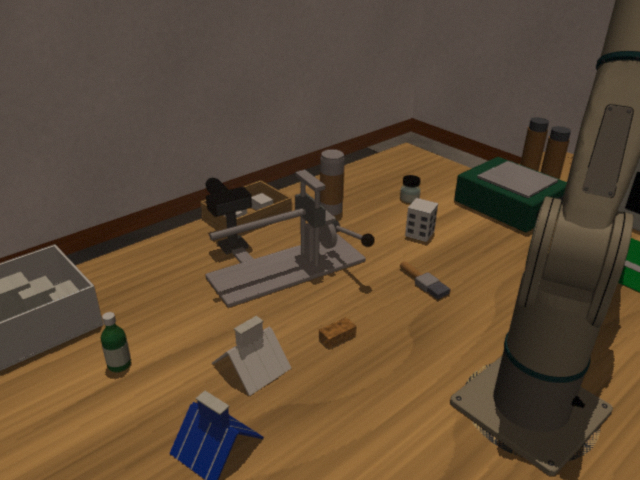

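View pics/top0.png

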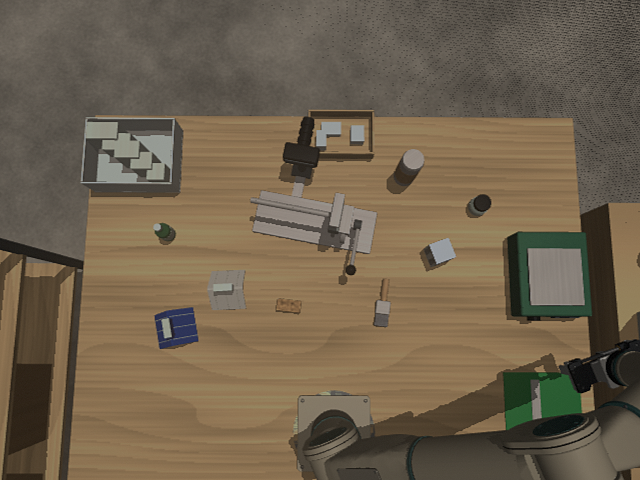

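Candidates for the roof: the white gable at top (227,289) / side (258,355), the blue gable at top (176,328) / side (213,435), and the white flat block at top (438,252) / side (421,220). The white gable with the lantern is the one; I'll check it in a close crop. The knob is at top (351,269) / side (368,240). The bar's free end is at top (252,201) / side (214,235).

Run:
```python
import cv2,numpy as np
t=cv2.imread("pics/top0.png");s=cv2.imread("pics/side0.png")
a=cv2.resize(t[180:320,200:390],None,fx=4,fy=4,interpolation=cv2.INTER_CUBIC)
cv2.imwrite("pics/ct.png",a)
b=cv2.resize(s[165:395,200:390],None,fx=2.6,fy=2.6,interpolation=cv2.INTER_CUBIC)
cv2.imwrite("pics/cs.png",b)
```

```text
(no output)
```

View pics/ct.png

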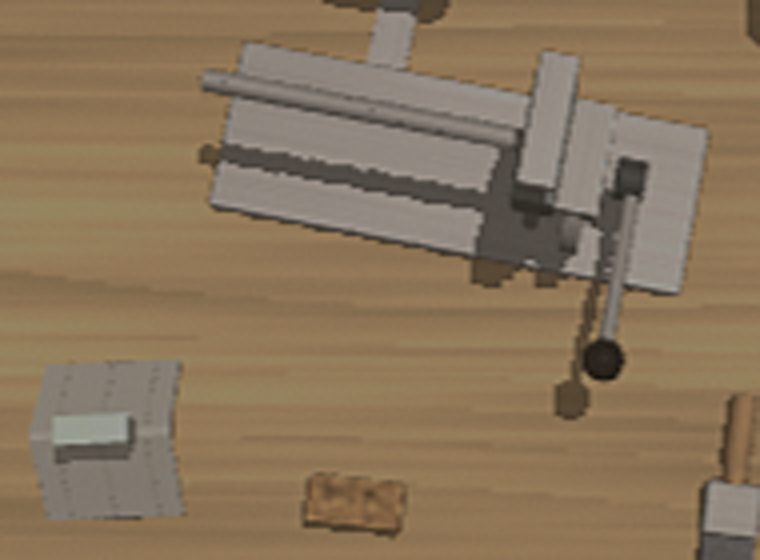

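View pics/cs.png

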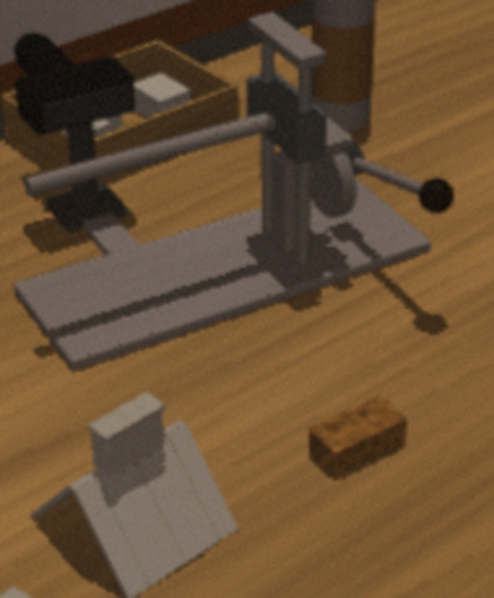

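The crops confirm the white gable with its lantern at top (223,287) / side (249,324), with roof and lantern both white. The plate corners, bar and knob are clear too, so I'll turn them into points.

```bash
cat > h.py <<'E'
import cv2,numpy as np
from plant import ctrl
def cam(n):
    p=ctrl.camera_params(n);R=cv2.Rodrigues(np.array(p["rvec"],float))[0];t=np.array(p["tvec"],float).ravel()
    return np.array([[p["fx"],0,p["cx"]],[0,p["fy"],p["cy"]],[0,0,1]]),R,t
def ray(n,uv):
    K,R,t=cam(n);d=R.T@np.linalg.solve(K,[uv[0],uv[1],1]);return -R.T@t,d
def plane(n,uv,z):
    c,d=ray(n,uv);return c+d*(z-c[2])/d[2]
def two(a,b):
    c1,d1=ray("top",a);c2,d2=ray("side",b)
    s=np.linalg.lstsq(np.c_[d1,-d2],c2-c1,rcond=None)[0]
    p,q=c1+d1*s[0],c2+d2*s[1];return (p+q)/2,np.linalg.norm(p-q)
def proj(n,X):
    K,R,t=cam(n);x=K@(R@np.array(X,float)+t);return x[:2]/x[2]
def T(c):return (np.array(c)+.5)/4-.5+[200,180]
def S(c):return (np.array(c)+.5)/2.6-.5+[200,165]
E
python3 - <<'E'
from h import *
np.set_printoptions(precision=1,suppress=True)
pt=[plane("top",T(c),12) for c in [(245,42),(708,128),(680,294),(211,208)]]
ps=[plane("side",S(c),12) for c in [(16,290),(430,245),(74,362)]]
print("plate top",*pt);print("side L-far?,R..,L-near",*ps)
print("len",np.linalg.norm(pt[0]-pt[1]),np.linalg.norm(pt[2]-pt[3]),np.linalg.norm(pt[1]-pt[2]))
print("centre",np.mean(pt,0))
lt=[plane("top",T(c),103) for c in [(52,418),(129,412),(131,438),(54,444)]]
ls=[plane("side",S(c),103) for c in [(91,427),(145,394),(163,404),(110,436)]]
print("lant",*lt,np.mean(lt,0));print(*ls,np.mean(ls,0))
ea=[plane("top",T(c),0) for c in [(48,363),(182,361),(185,515),(50,520)]];print("eaves",*ea,np.mean(ea,0))
print("ridge top",plane("top",T((32,437)),68),plane("top",T((176,434)),68))
print("knob",two(T((603,360)),S((436,195))))
print("bar end",two(T((206,80)),S((36,185))),"bar root",plane("top",T((515,137)),148))
print("bar top view end z148",plane("top",T((204,79)),148))
print("bridge",*[plane("top",T(c),224) for c in [(541,51),(579,57),(554,186),(516,181)]])
E
```

```text
plate top [706.5 220.6  12. ] [ 641.9 -129.8   12. ] [ 515.4 -107.5   12. ] [578.4 243.2  12. ]
side L-far?,R..,L-near [692.  228.8  12. ] [506.9 -97.4  12. ] [575.  247.7  12. ]
len 356.38703464144453 356.2675760657752 128.44228345549348
centre [610.6  56.6  12. ]
lant [413.4 337.9 103. ] [417.8 284.7 103. ] [399.8 282.7 103. ] [395.4 335.8 103. ] [406.6 310.3 103. ]
[407.4 340.  103. ] [411.9 291.1 103. ] [394.9 288.1 103. ] [391.3 335.6 103. ] [401.4 313.7 103. ]
eaves [462.4 363.2   0. ] [464.5 263.4   0. ] [350.5 258.    0. ] [346.3 357.4   0. ] [405.9 310.5   0. ]
ridge top [402.6 358.6  68. ] [405.3 256.7  68. ]
knob (array([454.8, -43.7, 112.7]), np.float64(0.294060343971856))
bar end (array([642.9, 230.2, 143.7]), np.float64(4.555992702027826)) bar root [604.5  18.4 148. ]
bar top view end z148 [644.  232.8 148. ]
bridge [645.5   3.1 224. ] [641.6 -21.8 224. ] [555.7  -5.4 224. ] [558.9  19.2 224. ]
```

```bash
cat >> h.py <<'E'
def plan(wps,op,n=None,step=40,cur=None):
    """wps: [x,y,z,yaw] TCP targets, tool down; prints rows (rounded), tracked with residue"""
    if cur is None:
        o=ctrl.get_obs();cur=[*o["eef_pos"],o["orientation"][2]]
    c=np.array(cur,float);rows=[]
    for w in wps:
        w=np.array(w,float);dy=(w[3]-c[3]+180)%360-180
        k=n or int(max(np.ceil(np.linalg.norm(w[:3]-c[:3])/step),np.ceil(abs(dy)/6.9),1))
        for i in range(k,0,-1):
            d=(w[:3]-c[:3])/i;dy=((w[3]-c[3]+180)%360-180)/i
            a=np.radians(c[3]);x=np.array([np.cos(a),np.sin(a),0]);y=np.array([np.sin(a),-np.cos(a),0])
            r=[op,int(round(d@x)),int(round(d@y)),int(round(-d[2])),round(-np.radians(dy),2)]
            c[:3]+=r[1]*x+r[2]*y-np.array([0,0,r[3]]);c[3]-=np.degrees(r[4]);rows.append(r)
    for i in range(0,len(rows),8):print(str(rows[i:i+8]).replace(" ",""))
    print("end",c.round(1))
E
python3 -c "
from h import *
plan([[300,-520,480,25],[500,-300,480,50],[520,0,480,75],[404.5,311.5,400,92.5]],1)"
```

```text
[[1,28,-15,-19,np.float64(-0.03)],[1,29,-14,-19,np.float64(-0.02)],[1,29,-14,-19,np.float64(-0.03)],[1,29,-13,-19,np.float64(-0.02)],[1,34,-14,0,np.float64(-0.05)],[1,35,-13,0,np.float64(-0.06)],[1,36,-11,0,np.float64(-0.05)],[1,36,-9,0,np.float64(-0.06)]]
[[1,37,-6,0,np.float64(-0.05)],[1,37,-5,0,np.float64(-0.06)],[1,37,-2,0,np.float64(-0.05)],[1,37,-1,0,np.float64(-0.06)],[1,30,-22,0,np.float64(-0.05)],[1,31,-21,0,np.float64(-0.06)],[1,33,-19,0,np.float64(-0.05)],[1,34,-17,0,np.float64(-0.06)]]
[[1,34,-15,0,np.float64(-0.05)],[1,35,-13,0,np.float64(-0.06)],[1,36,-11,0,np.float64(-0.05)],[1,36,-9,0,np.float64(-0.06)],[1,30,-21,9,np.float64(-0.03)],[1,31,-20,9,np.float64(-0.03)],[1,31,-19,9,np.float64(-0.03)],[1,32,-19,9,np.float64(-0.04)]]
[[1,33,-17,9,np.float64(-0.03)],[1,33,-16,9,np.float64(-0.04)],[1,34,-15,9,np.float64(-0.03)],[1,35,-14,8,np.float64(-0.04)],[1,35,-12,9,np.float64(-0.03)]]
end [404.7 311.9 399.9  92.5]
```

{"method": "jog_arm", "body": {"steps": [[[1,28,-15,-19,-0.03],[1,29,-14,-19,-0.02],[1,29,-14,-19,-0.03],[1,29,-13,-19,-0.02],[1,34,-14,0,-0.05],[1,35,-13,0,-0.06],[1,36,-11,0,-0.05],[1,36,-9,0,-0.06]]]}}

```text
time: 0.77
eef_pos: [400.3, -407.9, 480.6]
orientation: [-180.0, 0.0, 37.6]
ft_force: [0.8, -0.3, -0.7]
grip_width: 94.0
gripper_force: 0.0
```

{"method": "jog_arm", "body": {"steps": [[[1,37,-6,0,-0.05],[1,37,-5,0,-0.06],[1,37,-2,0,-0.05],[1,37,-1,0,-0.06],[1,30,-22,0,-0.05],[1,31,-21,0,-0.06],[1,33,-19,0,-0.05],[1,34,-17,0,-0.06]]]}}

```text
time: 1.43
eef_pos: [509.4, -147.7, 480.3]
orientation: [-180.0, 0.0, 62.8]
ft_force: [0.8, 0.7, 0.0]
grip_width: 94.2
gripper_force: 0.0
```

{"method": "jog_arm", "body": {"steps": [[[1,34,-15,0,-0.05],[1,35,-13,0,-0.06],[1,36,-11,0,-0.05],[1,36,-9,0,-0.06],[1,30,-21,9,-0.03],[1,31,-20,9,-0.03],[1,31,-19,9,-0.03],[1,32,-19,9,-0.04]]]}}

```text
time: 2.1
eef_pos: [467.9, 138.6, 444.1]
orientation: [-180.0, 0.0, 82.8]
ft_force: [0.3, 0.5, 0.1]
grip_width: 94.4
gripper_force: 0.0
```

{"method": "jog_arm", "body": {"steps": [[[1,33,-17,9,-0.03],[1,33,-16,9,-0.04],[1,34,-15,9,-0.03],[1,35,-14,8,-0.04],[1,35,-12,9,-0.03],[1,0,0,0,0],[1,0,0,0,0]]]}}

```text
time: 2.68
eef_pos: [403.4, 313.5, 400.0]
orientation: [-179.9, 0.0, 92.8]
ft_force: [0.5, -0.4, 0.7]
grip_width: 93.7
gripper_force: 0.0
```

{"method": "jog_arm", "body": {"steps": [[[1,-1,1,30,0],[1,0,0,30,0],[1,0,0,30,0],[1,0,0,23,0],[1,0,0,12,0],[1,0,0,8,0],[1,0,0,0,0],[1,0,0,0,0]]]}}

```text
time: 3.35
eef_pos: [406.5, 310.0, 268.0]
orientation: [180.0, 0.0, 92.4]
ft_force: [-0.2, 1.1, 0.6]
grip_width: 93.7
gripper_force: 0.0
```

Run:
```python
from h import *
s=ctrl.capture("side");o=ctrl.get_obs();print(o["eef_pos"],o["ft_force"])
p=proj("side",[404.5,311.5,84]);print(p)
x,y=int(p[0])-80,int(p[1])-80
cv2.imwrite("pics/g1.png",cv2.resize(s[y:y+160,x:x+160,::-1],None,fx=3.5,fy=3.5))
```

```text
[406.56140276 310.36089491 268.46379269] [0.02586324 0.88394536 0.14454043]
[249.24809977 331.01815439]
```

View pics/g1.png

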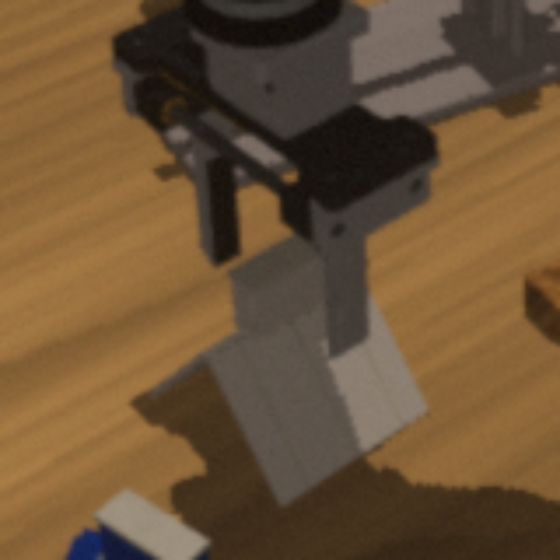

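The fingers straddle the white lantern (crop about (275,285)), one on each side, so I'll close on it.

{"method": "jog_arm", "body": {"steps": [[[-1,0,0,0,0],[-1,0,0,0,0],[-1,0,0,0,0],[-1,0,0,0,0],[-1,0,0,0,0],[-1,0,0,0,0],[-1,0,0,0,0],[-1,0,0,0,0]]], "force": 15}}

```text
time: 4.07
eef_pos: [405.9, 310.6, 267.7]
orientation: [180.0, 0.0, 92.5]
ft_force: [-1.0, 0.3, 0.6]
grip_width: 44.2
gripper_force: 0.0
```

{"method": "jog_arm", "body": {"steps": [[[-1,0,0,0,0],[-1,0,0,0,0],[-1,0,0,0,0],[-1,0,0,0,0]]]}}

```text
time: 4.4
eef_pos: [405.9, 310.6, 267.7]
orientation: [-180.0, 0.0, 92.5]
ft_force: [-0.5, -0.0, 1.3]
grip_width: 17.8
gripper_force: 15.0
```

```bash
python3 -c "
from h import *
plan([[406,310.6,470,92.5],[623.5,125,470,79.6]],-1,step=30)" | sed 's/np.float64//g'
```

```text
[[-1,0,0,-29,(-0.0)],[-1,0,0,-29,(-0.0)],[-1,0,0,-29,(-0.0)],[-1,0,0,-29,(-0.0)],[-1,0,0,-29,(-0.0)],[-1,0,0,-29,(-0.0)],[-1,0,0,-28,(-0.0)],[-1,-19,21,0,(0.02)]]
[[-1,-19,21,0,(0.02)],[-1,-19,22,0,(0.02)],[-1,-18,22,0,(0.02)],[-1,-18,22,0,(0.02)],[-1,-17,23,0,(0.02)],[-1,-17,23,0,(0.03)],[-1,-16,24,0,(0.02)],[-1,-16,24,0,(0.03)]]
[[-1,-15,24,0,(0.02)]]
end [623.1 125.  469.7  79.9]
```

{"method": "jog_arm", "body": {"steps": [[[-1,0,0,-15,0],[-1,0,0,-29,0],[-1,0,0,-30,0],[-1,0,0,-30,0],[-1,0,0,-30,0],[-1,0,0,-29,0],[-1,0,0,-25,0],[-1,0,0,-14,0]]]}}

```text
time: 5.07
eef_pos: [405.9, 310.9, 472.6]
orientation: [179.8, -0.1, 92.5]
ft_force: [0.4, 0.1, -0.9]
grip_width: 17.7
gripper_force: 15.0
```

{"method": "jog_arm", "body": {"steps": [[[-1,-19,21,0,0.02],[-1,-19,21,0,0.02],[-1,-19,22,0,0.02],[-1,-18,22,0,0.02],[-1,-18,22,0,0.02],[-1,-17,23,0,0.02],[-1,-17,23,0,0.03],[-1,-16,24,0,0.02]]]}}

```text
time: 5.73
eef_pos: [580.7, 161.3, 469.4]
orientation: [-180.0, 0.0, 82.6]
ft_force: [0.1, 0.0, -1.3]
grip_width: 17.9
gripper_force: 15.0
```

{"method": "jog_arm", "body": {"steps": [[[-1,-16,24,0,0.03],[-1,-15,24,0,0.02],[-1,0,0,0,0],[-1,0,0,0,0],[-1,0,0,0,0]]]}}

```text
time: 6.15
eef_pos: [622.5, 125.6, 469.2]
orientation: [-179.9, -0.0, 79.9]
ft_force: [-0.7, 0.2, -0.8]
grip_width: 18.1
gripper_force: 15.0
```

Run:
```python
from h import *
s=ctrl.capture("side");t=ctrl.capture("top");o=ctrl.get_obs();print(o["eef_pos"],o["orientation"],o["grip_width"])
x,y=150,60
a=cv2.resize(s[y:y+220,x:x+260,::-1],None,fx=2.7,fy=2.7)
cv2.imwrite("pics/p1.png",a)
cv2.imwrite("pics/t1.png",t[:,:,::-1])
```

```text
[622.19252162 126.3878469  469.7201299 ] [-1.79950387e+02 -3.49834045e-02  8.00010704e+01] 17.874807516538844
```

View pics/p1.png

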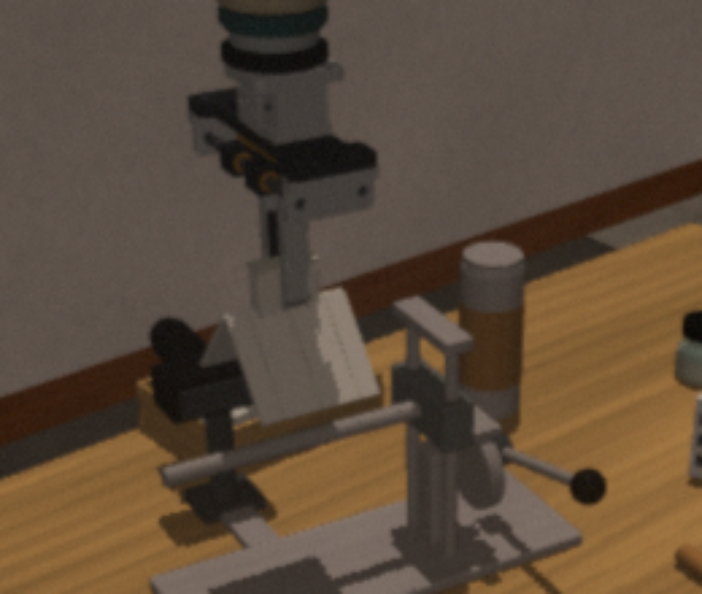

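The roof hangs level in the grip above the bar (crop (300,350), bar from (180,470) to (415,410)), with its ridge along the bar. I'll lower it.

{"method": "jog_arm", "body": {"steps": [[[-1,0,1,15,0],[-1,0,0,22,0],[-1,0,0,22,0],[-1,0,0,20,0],[-1,0,0,12,0],[-1,0,0,6,0],[-1,0,0,4,0],[-1,0,0,0,0]]]}}

```text
time: 6.92
eef_pos: [624.0, 125.2, 368.7]
orientation: [-180.0, -0.0, 79.9]
ft_force: [-0.1, 0.3, 0.1]
grip_width: 17.7
gripper_force: 15.0
```

{"method": "jog_arm", "body": {"steps": [[[-1,0,0,2,0],[-1,0,0,2,0],[-1,0,0,2,0],[-1,0,0,0,0],[-1,0,0,0,0]]]}}

```text
time: 7.33
eef_pos: [624.1, 124.7, 362.9]
orientation: [180.0, -0.0, 79.9]
ft_force: [-0.5, 0.8, -1.1]
grip_width: 17.9
gripper_force: 15.0
```

{"method": "jog_arm", "body": {"steps": [[[-1,0,0,2,0],[-1,0,0,1,0],[-1,0,0,0,0],[-1,0,0,0,0]]]}}

```text
time: 7.67
eef_pos: [623.9, 124.9, 359.6]
orientation: [-180.0, 0.0, 79.9]
ft_force: [-1.2, 0.6, 0.7]
grip_width: 18.0
gripper_force: 15.0
```

{"method": "jog_arm", "body": {"steps": [[[-1,0,0,1,0],[-1,0,0,1,0],[-1,0,0,0,0],[-1,0,0,0,0]]]}}

```text
time: 8.0
eef_pos: [623.9, 124.9, 357.6]
orientation: [-180.0, 0.0, 79.9]
ft_force: [-1.7, 1.4, 1.3]
grip_width: 17.7
gripper_force: 15.0
```

{"method": "jog_arm", "body": {"steps": [[[-1,0,0,1,0],[-1,0,0,0,0],[-1,0,0,0,0]]]}}

```text
time: 8.25
eef_pos: [624.0, 124.9, 356.6]
orientation: [-180.0, -0.0, 79.9]
ft_force: [-1.4, 1.0, 2.6]
grip_width: 18.0
gripper_force: 15.0
```

Run:
```python
from h import *
s=ctrl.capture("side");print(ctrl.get_obs()["ft_force"])
cv2.imwrite("pics/p2.png",cv2.resize(s[120:280,190:390,::-1],None,fx=3.7,fy=3.7))
```

```text
[-2.69267632  0.35709759  1.64559838]
```

View pics/p2.png

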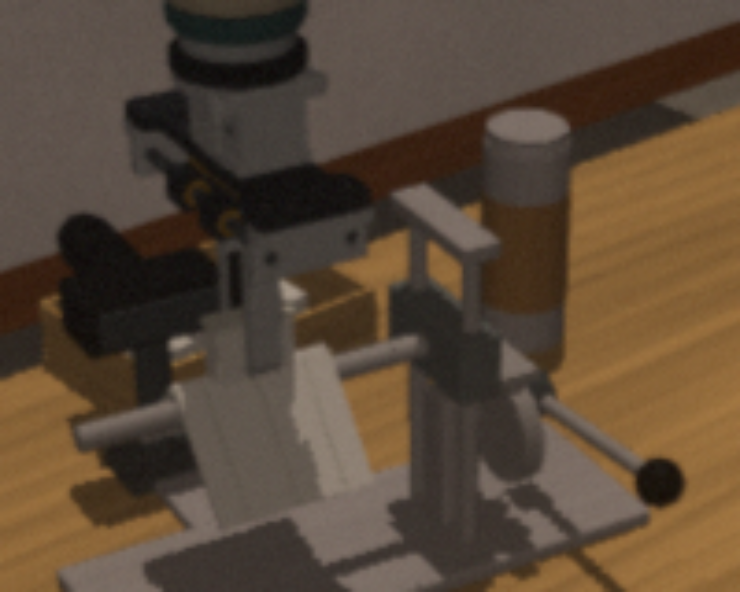

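The roof sits astride the bar (crop (270,430)), with bar showing at both ends and light contact. I'll release it.

{"method": "jog_arm", "body": {"steps": [[[-1,0,-1,0,0],[-1,0,0,0,0],[0.2,0,0,0,0],[0.2,0,0,0,0],[0.2,0,0,0,0],[0.2,0,0,0,0],[0.2,0,0,0,0],[0.2,0,0,0,0]]]}}

```text
time: 8.97
eef_pos: [623.2, 124.9, 356.7]
orientation: [180.0, -0.0, 79.9]
ft_force: [0.3, -0.0, -0.2]
grip_width: 54.2
gripper_force: 0.0
```

{"method": "jog_arm", "body": {"steps": [[[0.2,0,0,0,0],[0.2,0,0,0,0],[0.2,0,0,-10,0],[0.2,0,0,-20,0],[0.2,0,0,-30,0],[0.2,0,0,-30,0],[0.2,0,0,-30,0],[0.2,0,0,-30,0]]]}}

```text
time: 9.63
eef_pos: [622.8, 125.0, 509.1]
orientation: [180.0, -0.0, 79.9]
ft_force: [0.0, 0.1, 1.1]
grip_width: 56.6
gripper_force: 0.0
```

Run:
```python
from h import *
s=ctrl.capture("side");t=ctrl.capture("top");o=ctrl.get_obs();print(o["eef_pos"],o["orientation"],o["grip_width"],o["joint_pos"])
a=cv2.resize(s[120:280,190:390,::-1],None,fx=3,fy=3);cv2.imwrite("pics/p3.png",a)
# knob now (black blob near old place)
for n,im,c in(("top",t,T((603,360))),("side",s,S((436,195)))):
    x,y=np.round(c).astype(int);w=im[y-10:y+11,x-10:x+11].max(2)<55
    v,u=np.nonzero(w);print(n,c,u.mean()+x-10,v.mean()+y-10,w.sum())
# plan
import sys
psi=np.radians(-10.4);X=np.array([np.cos(psi),np.sin(psi)])
A=np.array([588.1,-68.1]);K=A-135.5*X;print("knob xy",K)
plan([[600,100,490,60],[*K,440,-10.4]],0,step=38)
```

```text
[623.85351564 125.67486646 513.27318498] [179.418337    -0.2762061   79.84936422] 56.821276466608175 [ -1.56496012  30.63652716 -21.00557831  80.41570866  11.2385514
  70.34712008 -33.7032402 ]
top [350.375 269.625] nan nan 0
side [367.38461538 239.69230769] 367.5507246376812 247.52173913043475 69
knob xy [454.8260657  -43.63965582]
[[0,-10,-6,8,np.float64(0.12)],[0,-10,-5,8,np.float64(0.11)],[0,-11,-4,7,np.float64(0.12)],[0,-18,-5,5,np.float64(0.11)],[0,-18,-3,5,np.float64(0.11)],[0,-19,-1,4,np.float64(0.11)],[0,-19,1,5,np.float64(0.11)],[0,-18,3,4,np.float64(0.11)]]
[[0,-18,5,5,np.float64(0.11)],[0,-17,7,4,np.float64(0.11)],[0,-16,9,5,np.float64(0.11)],[0,-15,11,4,np.float64(0.12)],[0,-14,13,5,np.float64(0.11)],[0,-12,14,4,np.float64(0.12)]]
end [454.6 -43.4 440.3 -10.7]<stdin>:7: RuntimeWarning: Mean of empty slice.
  ret = ret.dtype.type(ret / rcount)
```

View pics/p3.png

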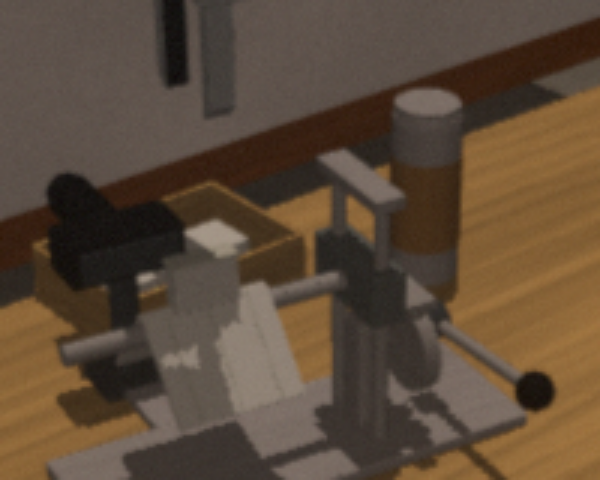

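The roof hangs freely on the bar (crop (225,340)). The knob has sunk a little, to side pixel about (368,250), so I'll find its angle from both views.

Run:
```python
from h import *
s=ctrl.capture("side");t=ctrl.capture("top")
psi=np.radians(-10.4);X=np.array([np.cos(psi),np.sin(psi),0]);A=np.array([588.1,-68.1,80])
def c(im,p,r=14):
    x,y=np.round(p).astype(int);g=im[y-r:y+r+1,x-r:x+r+1].max(2);print("min",g.min())
    m=(g<g.min()+22).astype(np.uint8);k,l,st,ce=cv2.connectedComponentsWithStats(m)
    i=1+st[1:,4].argmax();return ce[i]+[x-r,y-r],st[i,4]
a=0.0;k=A+140*(-np.cos(a+.07)*X+np.sin(a+.07)*np.array([0,0,1]));print(k,proj("side",k),proj("top",k))
cs,ct=c(s,proj("side",k)),c(t,proj("top",k));print(cs,ct);print(two(ct[0],cs[0]),ctrl.get_obs()["time"])
```

```text
[450.73722137 -42.88921245  89.79199863] [367.76635331 249.33894341] [349.60932398 271.96499728]
min 20
min 87
(array([367.59259259, 249.94444444]), np.int32(108)) (array([362.68421053, 267.31578947]), np.int32(38))
(array([472.69538636, -77.36013052,  61.99440311]), np.float64(14.56688072776281)) 9.8333
```

```bash
python3 -c "
from h import *
plan([[600,100,490,60],[450.7,-42.9,400,-10.4]],0.2,step=38)" | sed 's/np.float64//g'
```

```text
[[0.2,-10,-6,6,(0.12)],[0.2,-10,-5,6,(0.11)],[0.2,-10,-4,6,(0.12)],[0.2,-18,-5,8,(0.11)],[0.2,-19,-3,8,(0.11)],[0.2,-19,-1,8,(0.11)],[0.2,-19,1,8,(0.11)],[0.2,-18,3,8,(0.11)]]
[[0.2,-18,5,8,(0.11)],[0.2,-18,7,8,(0.11)],[0.2,-17,9,9,(0.11)],[0.2,-15,10,8,(0.12)],[0.2,-14,12,9,(0.11)],[0.2,-13,14,8,(0.12)]]
end [450.4 -42.6 400.1 -10.7]
```

{"method": "jog_arm", "body": {"steps": [[[0.2,-10,-6,6,0.12],[0.2,-10,-5,6,0.11],[0.2,-10,-4,6,0.12],[0.2,-18,-5,8,0.11],[0.2,-19,-3,8,0.11],[0.2,-19,-1,8,0.11],[0.2,-19,1,8,0.11],[0.2,-18,3,8,0.11]]]}}

```text
time: 10.5
eef_pos: [531.1, 33.9, 447.1]
orientation: [-179.9, 0.2, 28.0]
ft_force: [1.0, -0.4, 0.2]
grip_width: 56.6
gripper_force: 0.0
```

{"method": "jog_arm", "body": {"steps": [[[0.2,-18,5,8,0.11],[0.2,-18,7,8,0.11],[0.2,-17,9,9,0.11],[0.2,-15,10,8,0.12],[0.2,-14,12,9,0.11],[0.2,-13,14,8,0.12],[0.2,0,0,0,0],[0.2,0,0,0,0]]]}}

```text
time: 11.17
eef_pos: [449.8, -42.9, 397.9]
orientation: [180.0, 0.1, -10.6]
ft_force: [0.3, 1.0, -0.1]
grip_width: 56.5
gripper_force: 0.0
```

{"method": "jog_arm", "body": {"steps": [[[0.2,1,0,20,0],[0.2,0,0,30,0],[0.2,0,0,30,0],[0.2,0,0,27,0],[0.2,0,0,14,0],[0.2,0,0,6,0],[0.2,0,0,0,0],[0.2,0,0,0,0]]]}}

```text
time: 11.83
eef_pos: [452.3, -42.3, 271.9]
orientation: [-180.0, -0.0, -10.6]
ft_force: [0.7, 0.6, 0.6]
grip_width: 56.2
gripper_force: 0.0
```

{"method": "jog_arm", "body": {"steps": [[[-1,0,0,0,0],[-1,0,0,0,0],[-1,0,0,0,0],[-1,0,0,0,0],[-1,0,0,0,0],[-1,0,0,0,0],[-1,0,0,0,0],[-1,0,0,0,0]]], "force": 20}}

```text
time: 12.5
eef_pos: [451.8, -42.5, 271.8]
orientation: [-180.0, -0.0, -10.6]
ft_force: [1.2, 2.3, 1.2]
grip_width: 28.8
gripper_force: 20.0
```

```bash
python3 -c "
import numpy as np
e=np.radians(4+86/24*np.arange(25));x=np.round(140*(np.cos(e[0])-np.cos(e)));z=np.round(140*(np.sin(e)-np.sin(e[0])))
print([[-1,int(a),0,-int(b),0] for a,b in zip(np.diff(x),np.diff(z))],x[[8,16,24]],z[[8,16,24]])"
```

```text
[[-1, 1, 0, -9, 0], [-1, 1, 0, -8, 0], [-1, 2, 0, -9, 0], [-1, 3, 0, -8, 0], [-1, 3, 0, -8, 0], [-1, 3, 0, -9, 0], [-1, 4, 0, -7, 0], [-1, 5, 0, -8, 0], [-1, 5, 0, -7, 0], [-1, 5, 0, -7, 0], [-1, 6, 0, -6, 0], [-1, 6, 0, -7, 0], [-1, 7, 0, -5, 0], [-1, 7, 0, -6, 0], [-1, 7, 0, -5, 0], [-1, 7, 0, -4, 0], [-1, 8, 0, -4, 0], [-1, 8, 0, -3, 0], [-1, 9, 0, -3, 0], [-1, 8, 0, -3, 0], [-1, 9, 0, -2, 0], [-1, 8, 0, -1, 0], [-1, 9, 0, -1, 0], [-1, 9, 0, 0, 0]] [ 22.  72. 140.] [ 66. 113. 130.]
```

{"method": "jog_arm", "body": {"steps": [[[-1,1,0,-9,0],[-1,1,0,-8,0],[-1,2,0,-9,0],[-1,3,0,-8,0],[-1,3,0,-8,0],[-1,3,0,-9,0],[-1,4,0,-7,0],[-1,5,0,-8,0]]]}}

```text
time: 13.17
eef_pos: [472.9, -46.5, 338.0]
orientation: [-180.0, 0.1, -10.7]
ft_force: [1.0, 3.5, -4.4]
grip_width: 29.0
gripper_force: 20.0
```

{"method": "jog_arm", "body": {"steps": [[[-1,5,0,-7,0],[-1,5,0,-7,0],[-1,6,0,-6,0],[-1,6,0,-7,0],[-1,7,0,-5,0],[-1,7,0,-6,0],[-1,7,0,-5,0],[-1,7,0,-4,0]]]}}

```text
time: 13.83
eef_pos: [522.5, -55.9, 385.0]
orientation: [-180.0, 0.1, -10.7]
ft_force: [-0.3, 5.1, -1.8]
grip_width: 28.6
gripper_force: 20.0
```

{"method": "jog_arm", "body": {"steps": [[[-1,8,0,-4,0],[-1,8,0,-3,0],[-1,8,0,-3,0],[-1,8,0,-3,0],[-1,8,0,-2,0],[-1,8,0,-1,0],[-1,7,0,-1,0],[-1,5,0,0,0]]]}}

```text
time: 14.5
eef_pos: [581.7, -67.1, 402.1]
orientation: [-180.0, 0.1, -10.7]
ft_force: [-3.4, 3.9, 4.4]
grip_width: 28.1
gripper_force: 19.9
```

{"method": "jog_arm", "body": {"steps": [[[-1,4,0,0,0],[-1,3,0,0,0],[-1,1,0,0,0],[-1,0,0,0,0],[-1,0,0,0,0],[-1,0,0,0,0],[-1,0,0,0,0],[-1,0,0,0,0]]]}}

```text
time: 15.17
eef_pos: [589.4, -68.6, 402.4]
orientation: [-180.0, -0.1, -10.7]
ft_force: [-1.8, 3.4, 4.3]
grip_width: 27.8
gripper_force: 19.6
```

Run:
```python
from h import *
s=ctrl.capture("side");t=ctrl.capture("top");o=ctrl.get_obs()
psi=np.radians(-10.4);X=np.array([np.cos(psi),np.sin(psi),0]);d=o["eef_pos"]-[588.1,-68.1,260]
print(o["eef_pos"],o["ft_force"],o["gripper_force"],o["grip_width"],"rel axis x",d@X,"y",d@[-X[1],X[0],0],"z",d[2],o["joint_vel"].round(2))
a=cv2.resize(s[90:270,190:390,::-1],None,fx=3,fy=3);b=cv2.resize(t[170:290,235:395,::-1],None,fx=1.4,fy=1.4)
c=np.zeros((a.shape[0]+0,a.shape[1]+b.shape[1]-24,3),np.uint8)
c[:,:576]=a[:,:576];c[:b.shape[0],576:576+b.shape[1]]=b
cv2.imwrite("pics/l1.png",c)
```

```text
[589.43545666 -68.57519585 402.38198937] [-1.75379312  4.24423519  4.04008189] 19.651272296905518 27.72688573599933 rel axis x 1.399299018660232 y -0.2263135896702715 z 142.38198937370913 [-0.07  0.09  0.08  0.03  0.12  0.05  0.02]
```

View pics/l1.png

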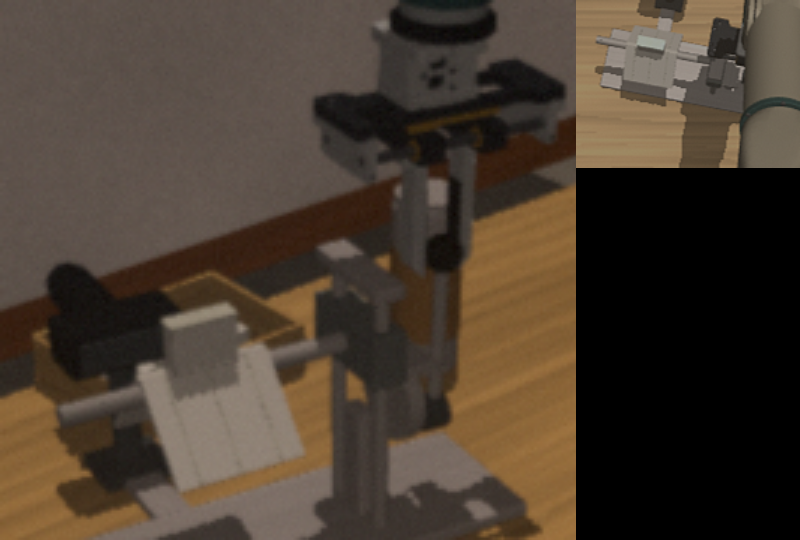

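The lever stands up with the knob pinched (crop (443,252)), and the roof sits square on the raised bar (230,400). I'll check the lever angle by projection.

Run:
```python
from h import *
s=ctrl.capture("side")
psi=np.radians(-10.4);X=np.array([np.cos(psi),np.sin(psi),0]);A=np.array([588.1,-68.1,80])
for a in(1.3,1.4,1.5,1.6,1.7):print(a,proj("side",A+140*(-np.cos(a+.07)*X+np.sin(a+.07)*np.array([0,0,1]))),proj("side",A+85*(-np.cos(a+.07)*X+np.sin(a+.07)*np.array([0,0,1]))))
x,y=337,174;g=s[y-7:y+9,x-9:x+10].max(2)
v,u=np.nonzero(g<45);print("knob",u.mean()+x-9,v.mean()+y-7,len(u),u.min()+x-9,u.max()+x-9)
r=int(proj("side",A+[0,0,85])[1]);print(r,s[r,322:352].max(1))
```

```text
1.3 [342.16387827 177.74117621] [338.7399471  197.18101627]
1.4 [338.8333294  174.52687263] [336.78066296 195.20068323]
1.5 [335.49565942 171.89203903] [334.8066665  193.54670807]
1.6 [332.18991283 169.85496037] [332.83982277 192.2330861 ]
1.7 [328.95307734 168.4251904 ] [330.90135389 191.26939622]
knob 337.53846153846155 173.66433566433565 143 332 344
193 [ 59  59  63  64  64  71  66  68  67  65  68  62  61  66  68  67  61  59
  61  56  62  95 129 136 137 138 136 134 131 126]
```

{"method": "jog_arm", "body": {"steps": [[[-1,0,0,0,0],[-1,0,0,0,0],[-1,0,0,0,0],[-1,0,0,0,0],[-1,0,0,0,0],[-1,0,0,0,0],[-1,0,0,0,0],[-1,0,0,0,0]]]}}

```text
time: 15.98
eef_pos: [589.4, -68.6, 402.4]
orientation: [-180.0, -0.1, -10.7]
ft_force: [-2.7, 4.8, 4.3]
grip_width: 27.9
gripper_force: 19.7
```

{"method": "jog_arm", "body": {"steps": [[[-1,2,0,0,0],[-1,1,0,0,0],[-1,0,0,0,0],[-1,0,0,0,0],[-1,0,0,0,0],[-1,0,0,0,0],[-1,0,0,0,0],[-1,0,0,0,0]]]}}

```text
time: 16.65
eef_pos: [592.2, -69.1, 402.3]
orientation: [-180.0, -0.0, -10.7]
ft_force: [-1.7, 4.3, 3.4]
grip_width: 27.2
gripper_force: 19.5
```

Run:
```python
from h import *
s=ctrl.capture("side");x,y=337,174;g=s[y-7:y+9,x-9:x+10].max(2)
v,u=np.nonzero(g<45);print("knob",u.mean()+x-9,v.mean()+y-7,len(u),u.min()+x-9,u.max()+x-9)
o=ctrl.get_obs();print(o["eef_pos"],o["gripper_force"],o["grip_width"],o["ft_force"])
```

```text
knob 336.83673469387753 173.42857142857142 147 331 343
[592.23656484 -69.09157811 402.35587745] 19.456509947776794 27.586397507480775 [-2.30105687  4.32716593  3.56160488]
```

```bash
python3 -c "
from plant import ctrl
print(ctrl.job_done())"
```

```text
the job is handed in; nothing more can be done
None
```

The job is handed in: the white roof hangs astride the bar, released, and the fingers hold the lever up at an estimated 1.46 to 1.53 rad (straight up is 1.5); no verdict came back and I saw no bystander moved.

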